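Hang the spice shelf on its slotted stand and lock it

ROBOT

A 6-joint arm with a two-finger parallel gripper is mounted at the origin on a cart in front of the work surface, level with it; the furniture and walls round the work are solid. World frame = base frame: x ahead of the robot, y to its left, z up, the work surface at z = 0. Lengths are in m, angles in rad, forces in N, time in s.
With the tool pointing down it reaches from about 0.275 to 0.725 m from the base axis. Payload 5.6 kg.
Tool frame: the origin (TCP) lies at the very end of the fingers, on their centre line; the grasp point (between the pads) lies 19 mm behind it; z points along the fingers, y is the line along which they close (so a half turn about z gives the same grasp; the last joint's range is limited). The gripper opens to 85 mm and grips with 20 to 120 N. Pads are 22 mm wide; open, the fingers measure 114 mm over their backs; the gripper's body (76 mm by 85 mm) begins 54 mm behind the grasp point. The pads swing forward as they close: fully open they stand 13 mm farther back than shut.
Start: joints at [-1.065, 0.255, 0.108, 0, -1.424, -0.285], TCP at [0.12, -0.537, 0.231] pointing down, gripper open.
Joint ranges: [-2.95, 2.95], [-1.21, 1.97], [-1.09, 1.5], [-2.87, 1.71], [-2.94, -0.07], [-3.05, 3.05]. Speed limits (rad/s): [2.57, 2.57, 3.14, 3.14, 3.14, 3.14].

INTERFACE

Orientations are given as a rotation vector (axis times angle).
In Python, from plant import robot gives the robot as it stands. Calls block until the motion is done:
- robot.reach(position, orientation): joint-space move of the TCP to a pose.
- robot.move_l(position, frame=None, velocity=0.15, force_limit=None): straight line of the TCP; frame=None keeps the orientation; velocity is the mean speed in m/s. With force_limit (N) it stops when the force on the tool has changed by that much, and returns True; else False.
- robot.set_joints(angles): joint-space move.
- robot.grip(opening, squeeze=None): opening from 0.0 (shut) to 1.0 (fully open); squeeze is the grip in N (None keeps the last); returns when the fingers have stopped.
- robot.hold(seconds).
- robot.inverse_kinematics(position, orientation): joint angles nearest the present ones, or None.
- robot.state(): the state.
- robot.get_image(name): name is "scene" or "top"; returns (picture, depth): 420x560x3 uint8, red, green, blue; 420x560 float32, m along the optical axis (not along the pixel's ray), 0 where there is no reading.
- robot.camera_model(name): a dict with "mtx" (3x3 intrinsics, pixels), "k1" (the pictures are not rectified: a ray, as slopes to the right and down, at radius r is drawn at 1 + k1 r^2 times it, then the intrinsics apply), "position" and "rotation" of the camera in the world. Camera axes: x right, y down, z forward; pixel columns grow to the right and rows downward; lengths in m; the calibration is good to about 2 mm. A picture is of the moment at which its call begins. camera_model takes no time and is no camera call.
A pose or a line that the arm cannot do raises robot.PlanningError and nothing moves.
- robot.sign_off(): hands the job in; it is judged then, once.
The state is a dict: "clock": time; "q": joint angles; "qvel": joint speeds; "joint_torque": joint torques, N m; "eef_pos": TCP position; "orientation": TCP orientation; "ft_force": force on the tool from outside, world axes, zero at the start; "ft_torque": the same for the moment, N m; "opening": opening from 0.0 (shut) to 1.0 (fully open); "finger_force": force on a finger pad.
Only numpy, scipy, OpenCV 4.12 (cv2) and the standard library are available. Lean on these libraries where they do the work, as an engineer would, in place of code of your own. Each camera call takes 0.05 s, during which the arm holds its last target. There are 200 camera calls.

TASK

Pick up the small white spice shelf and hook both of its claws into the top pair of slots of the dark slotted stand. Then press it gently down, with no more force than it takes to click (about 20 N; 50 N would bend it), until it sits fully home on the sills with the orange spring catch snapped back out over it; let go and leave it hanging level, without disturbing the other things.

Things in the scene. Friction and masses are not known exactly. Their poses are not given: they have to be found in the camera images.
- stand: Dark steel stand fixed to the worktop: foot 120x170x8, two hollow uprights 26 wide at y +45 and -45, 170 high, face sheet 5 thick. Origin on the worktop below the middle of their front face (plane x = 0); x to the rear, y left, z up. Each upright has a top slot 10 wide, 28 high (z 130 to 158) and an unused one (z 70 to 98). Catch housing between the uprights, behind the face.
- slot_l (a point): middle of the sill (lower edge) of the left top slot, in the front face of the stand: stand x 0, y +45, z 130
- slot_r (a point): the same on the right top slot: stand x 0, y -45, z 130
- shelf: Loose white L-shaped spice shelf, about 0.26 kg, upright on the worktop. Origin: middle of its underside, in the plane of its back face; x to its rear, y left, z up. Tray x -85 to 0, y -70 to 70, rim 20 high; back plate 5 thick, z 0 to 96. Hung and locked, its origin is 50 above the stand's; to enter the slots 64 to 70 above, then in until the back face meets the uprights.
- claw_l (a point): Left steel claw: rearmost face, at the height of the underside of its neck (shelf x 12.5, y +45, z 80). The claw is 5 wide; neck z 80 to 88; at its end a hook (x 7.5 to 12.5) goes down to z 66 and passes behind the slot's sill.
- claw_r (a point): rearmost face of the right claw: shelf x 12.5, y -45, z 80
- catch (a joint): Orange spring catch between the uprights; m, 0 = sprung out to the front, up to 0.009 = pushed back. Flat below, 45 degree ramp above. From shelf height 58 down to 53 above the stand the strike pushes it back 4 to 7 mm (spring 10 N at rest, +0.5 N per mm); below 51.5 it snaps out over the strike and locks. Takes 15 to 25 N down on the shelf; its weight alone does not pass it.
- tab (a point): Shelf's grip tab with black pad, above its back plate: middle of the tab (shelf x -5, y 0, z 146). Tab x -10 to 0 (10 thick), y -20 to 20, z 96 to 162. Pinch it across its thickness from above, firmly (about 90 N, or it slips when pressed), fingertips at shelf z 125 or higher, to stay above the uprights when hung.
- strike (a point): Steel wedge on the shelf's rear that works the catch: middle of its flat top (shelf x 5, y 0, z 52); y -12 to 12, reaching 10 behind the back face at the top and sloping at 45 degrees back to the plate at z 42.
- catch_nose (a point): lower front edge of the catch's nose: stand x 3, y 0, z 103.5 when out (1.5 mm above the strike's top when the shelf is locked)
- jar_1: spice jar with red lid, 41x41x105, loose bystander, origin under its centre
- jar_2: spice jar with red lid, 41x41x105, loose bystander, origin under its centre
- salt: glass salt shaker with grey top, 44x44x90, loose bystander, origin under its centre
- mill: dark wooden pepper mill, 58x58x170, loose bystander, origin under its centre

How it is judged:
By the outcome, as a careful person would: the job done as asked, in the order asked, and still so for the second after the job is handed in, with the robot touching nothing.
It also fails if it takes over 48 s, if anything falls off the work surface, if the arm or the gripper's body presses on something with over 40 N, if the wrist force passes 120 N, or if a joint passes its speed limit or range.

## Working session

There is one attempt and no reset: what is moved stays moved. The work goes in short steps, each a Python script; the robot and the scene stay as the last script left them, time stands still between calls to the robot, and variables do not carry over. Pictures are saved under pics/ and viewed, at most 10 in all, crops included, and the job is handed in when it is done.

```bash
mkdir -p pics; python3 - <<'E'
from plant import robot
import cv2,numpy as np
for n in("scene","top"):
    p,d=robot.get_image(n); cv2.imwrite(f"pics/{n}0.png",p[...,::-1]); np.save(f"{n}0.npy",d)
    m=robot.camera_model(n); print(n,m)
print(robot.state())
E
```

```text
scene {'mtx': array([[527.25710994,   0.        , 282.12082477],
       [  0.        , 527.25710994, 214.32106879],
       [  0.        ,   0.        ,   1.        ]]), 'k1': -0.11141736562751939, 'position': array([-0.14581363,  0.62176426,  0.87697413]), 'rotation': array([-1.09505405,  2.3292791 , -1.07771524])}
top {'mtx': array([[537.75434333,   0.        , 275.87656816],
       [  0.        , 537.75434333, 209.28574609],
       [  0.        ,   0.        ,   1.        ]]), 'k1': -0.004534939570455378, 'position': array([0.31662832, 0.05766361, 1.45526693]), 'rotation': array([-2.12985243,  2.12796175, -0.22184494])}
{'clock': 0.1, 'q': array([-1.06537893e+00,  2.55671724e-01,  1.07152026e-01, -3.80060594e-04,
       -1.42392148e+00, -2.84644851e-01]), 'qvel': array([-0.0010422 , -0.00257447,  0.00228002,  0.00170991,  0.00031179,
       -0.00047939]), 'joint_torque': array([-4.57092334e-03, -3.87601805e+01,  2.38474059e+01,  5.37782326e+00,
       -3.72618990e-03,  1.22253301e-06]), 'eef_pos': array([ 0.12040802, -0.53620857,  0.23050832]), 'orientation': array([ 3.45965921e-01, -3.12219603e+00, -2.61174623e-03]), 'ft_force': array([-0.29231695,  0.17483373, -0.63568786]), 'ft_torque': array([ 0.07891899,  0.01941164, -0.00526273]), 'finger_force': 0.0, 'opening': 1.0023172410787662}
```

View pics/scene0.png

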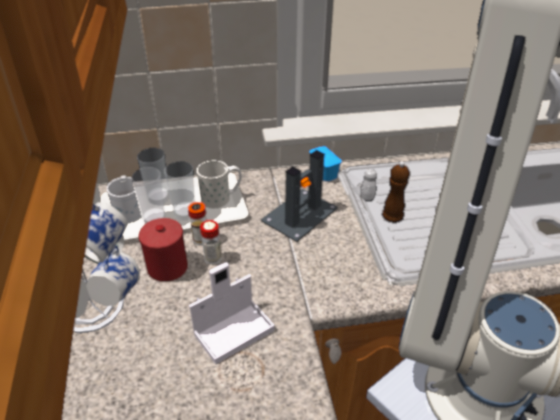

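View pics/top0.png

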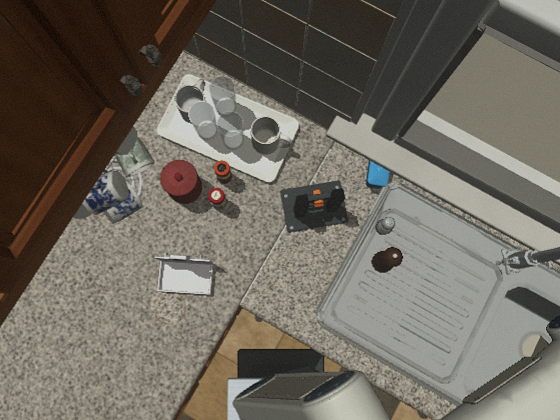

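```bash
cat > h.py <<'E'
import numpy as np,cv2
from scipy.spatial.transform import Rotation as R
def proj(m,P):
    c=(np.atleast_2d(P)-m["position"])@R.from_rotvec(m["rotation"]).as_matrix()
    s=c[:,:2]/c[:,2:]; s=s*(1+m["k1"]*(s**2).sum(1,keepdims=True))
    return s@m["mtx"][:2,:2].T+m["mtx"][:2,2]
def unproj(m,uv,depth=None,z=None):
    uv=np.atleast_2d(np.array(uv,float)); K=m["mtx"]
    r=cv2.undistortPoints(uv[:,None],K,np.array([m["k1"],0,0,0,0]))[:,0]
    r=np.c_[r,np.ones(len(r))]; w=r@R.from_rotvec(m["rotation"]).as_matrix().T
    t=np.asarray(depth) if depth is not None else (z-m["position"][2])/w[:,2]
    return m["position"]+w*np.reshape(t,(-1,1))
def cloud(m,d,box):
    u0,u1,v0,v1=box; v,u=np.mgrid[v0:v1,u0:u1]; k=d[v0:v1,u0:u1].ravel()
    uv=np.c_[u.ravel(),v.ravel()]; return unproj(m,uv[k>0],k[k>0])
def pose(x,y,yaw,P,z=0): 
    c,s=np.cos(yaw),np.sin(yaw); P=np.atleast_2d(P); return np.c_[x+c*P[:,0]-s*P[:,1],y+s*P[:,0]+c*P[:,1],P[:,2]+z]
E
python3 - <<'E'
from plant import robot
from h import *
a=cv2.imread("pics/scene0.png");b=cv2.imread("pics/top0.png")
def crop(i,u,v,w,h,k): return cv2.resize(i[v:v+h,u:u+w],None,fx=k,fy=k,interpolation=cv2.INTER_CUBIC)
# scene: shelf origin (185,260) 100x100 x4 ; stand (255,145)
cv2.imwrite("pics/c1.png",np.hstack([crop(a,183,258,100,100,4),crop(a,252,143,100,100,4)]))
cv2.imwrite("pics/c2.png",np.hstack([crop(b,148,240,80,64,5),crop(b,272,175,80,64,5)]))
for n,bx in (("top",(150,222,248,300)),("top",(278,350,178,234))):
    m=robot.camera_model(n);P=cloud(m,np.load(n+"0.npy"),bx)
    print(P.min(0),P.max(0)); 
    for lo,hi in((-.02,.006),(.006,.015),(.015,.03),(.03,.08),(.08,.11),(.11,.15),(.15,.18)):
        q=P[(P[:,2]>lo)&(P[:,2]<hi)]
        if len(q): print(lo,len(q),q.mean(0).round(4))
E
```

```text
[ 0.35349479  0.17886938 -0.01168698] [0.49119269 0.3743895  0.1659702 ]
-0.02 2733 [0.4201 0.2737 0.0006]
0.006 516 [0.4129 0.2759 0.0084]
0.015 179 [0.3985 0.2801 0.0197]
0.03 73 [0.4506 0.2636 0.0552]
0.08 125 [0.4521 0.2711 0.0927]
0.11 32 [0.4452 0.2658 0.1309]
0.15 73 [0.4489 0.2721 0.1611]
[ 0.53073516 -0.17201885 -0.01469716] [0.68926458 0.02699247 0.17800783]
-0.02 1936 [ 6.078e-01 -6.960e-02  6.000e-04]
0.006 1228 [ 0.6006 -0.0644  0.0091]
0.015 42 [ 0.5955 -0.0788  0.0206]
0.03 136 [ 0.5895 -0.0707  0.0529]
0.08 93 [ 0.5906 -0.0719  0.1006]
0.11 299 [ 0.6001 -0.0728  0.1236]
0.15 279 [ 0.5941 -0.0727  0.1682]
```

View pics/c1.png

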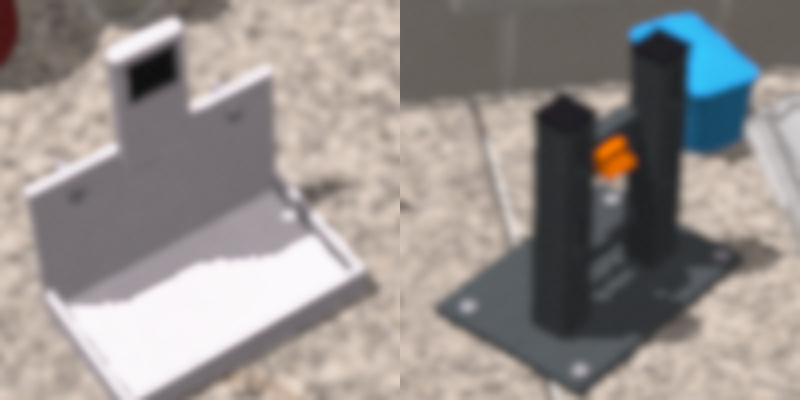

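View pics/c2.png

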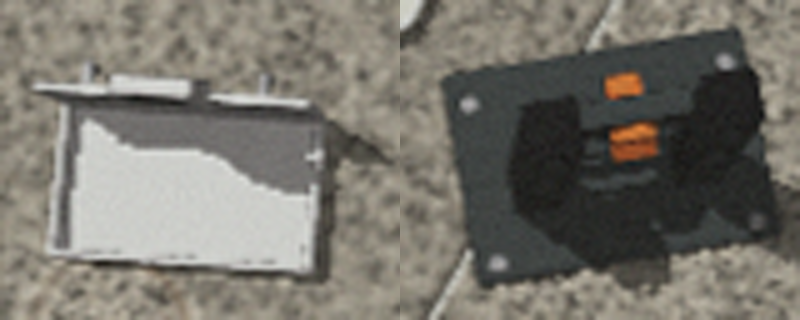

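```bash
cat > fit.py <<'E'
from plant import robot
from h import *
from scipy.optimize import least_squares
M={n:robot.camera_model(n) for n in("scene","top")}
o=lambda u,v,u0,v0,k:((u+.5)/k-.5+u0,(v+.5)/k-.5+v0)
S=lambda u,v:("scene",o(u,v,183,258,4)); T=lambda u,v:("top",o(u,v,148,240,5))
S2=lambda u,v:("scene",o(u-400,v,252,143,4)); T2=lambda u,v:("top",o(u-400,v,272,175,5))
shelf=[((-10,20,162),S(110,68)),((-10,-20,162),S(185,35)),((-5,70,96),S(26,196)),((-5,-70,96),S(270,74)),
 ((-85,-70,20),S(376,276)),((12.5,45,88),T(90,64)),((12.5,-45,88),T(265,74)),((-85,70,20),T(46,256)),((-85,-70,20),T(316,272)),
 ((0,70,96),T(33,86)),((0,-70,96),T(311,100)),((0,20,162),T(112,76)),((0,-20,162),T(192,80)),((-10,-20,162),T(193,97)),((-10,20,162),T(111,91))]
stand=[((0,58,170),S2(566,130)),((0,32,170),S2(593,115)),((0,-32,170),S2(664,63)),((0,-58,170),S2(689,45)),
 (("r",85,8),T2(443,80)),(("r",-85,8),T2(740,28)),(("f",85,8),T2(480,286)),(("f",-85,8),T2(778,235)),
 (("f",85,8),S2(582,390)),(("r",85,8),S2(437,306)),(("f",-85,8),S2(741,258))]
def fit(K,x0):
    def res(p,split=False):
        f=p[3] if len(p)>3 else 0
        out=[]
        for P,(n,uv) in K:
            X=np.array([{"r":f+120,"f":f}.get(P[0],P[0]),P[1],P[2]],float)/1000
            out.append(proj(M[n],pose(*p[:3],X))[0]-uv)
        return np.array(out) if split else np.ravel(out)
    s=least_squares(res,x0,loss="soft_l1",x_scale=[.01,.01,.01]+[10]*(len(x0)-3)); print(s.x.round(4)); print(res(s.x,True).round(1).tolist()); return s.x
if __name__=="__main__":
    fit(shelf,[.45,.27,0]); fit(stand,[.59,-.07,0,-60])
    P=cloud(M["top"],np.load("top0.npy"),(278,350,178,234)); q=P[(P[:,2]>.155)&(P[:,2]<.185)]
    c=np.array([q[q[:,1]>-.07].mean(0),q[q[:,1]<-.07].mean(0)]); print(c, np.arctan2(*(c[0]-c[1])[[0,1]]*[-1,1]))
E
python3 fit.py
```

```text
[ 0.4544  0.2716 -0.0635]
[[1.3, -0.4], [1.0, -1.2], [1.2, 1.1], [1.5, -0.1], [-1.7, -1.2], [-0.4, -0.5], [-0.1, -0.3], [-0.1, 0.2], [-1.0, 0.4], [0.0, -1.0], [-0.2, -0.2], [-0.7, -0.5], [-0.0, -0.3], [-0.6, 0.5], [-0.9, 0.6]]
[  0.5847  -0.075    0.1709 -38.0263]
[[0.1, 0.2], [0.5, -1.1], [-0.2, -0.1], [0.1, -0.2], [-0.7, -0.8], [0.2, -0.4], [-0.5, 0.4], [1.1, 0.2], [-0.2, 1.1], [-1.1, 0.5], [1.6, -0.2]]
[[ 0.58640388 -0.02806799  0.16910005]
 [ 0.60176704 -0.11658853  0.16816142]] 0.1718430075750602
```

```bash
cat >> h.py <<'E'
def tool(yaw):  # tool down, tool y = -x of part
    c,s=np.cos(yaw),np.sin(yaw)
    return R.from_matrix(np.array([[s,-c,0],[-c,-s,0],[0,0,-1]]).T).as_rotvec()
E
python3 - <<'E'
from plant import robot
from h import *
x,y,yaw=.4546,.2716,-.0635
g=pose(x,y,yaw,[[-.005,0,.128]])[0]
f=tool(yaw); print(f)
robot.reach(g+[0,0,.11],f); print(robot.state()["q"].round(3),robot.state()["clock"])
robot.grip(.6,90)
robot.move_l(g,f)
robot.grip(0,90)
s=robot.state(); print(s["opening"],s["finger_force"],s["ft_force"],s["eef_pos"]-g,s["clock"])
robot.move_l(g+[0,0,.12],f)
s=robot.state(); print(s["opening"],s["finger_force"],s["ft_force"],s["ft_torque"],s["clock"])
for n in("scene","top"):
    p,d=robot.get_image(n); cv2.imwrite(f"pics/{n}1.png",p[...,::-1]); np.save(n+"1.npy",d)
a=cv2.imread("pics/scene1.png");b=cv2.imread("pics/top1.png")
M=robot.camera_model
A=proj(M("scene"),g+[0,0,.05])[0].astype(int)-50;B=proj(M("top"),g+[0,0,.12])[0].astype(int)-50;print(A,B)
c=lambda i,o:cv2.resize(i[max(o[1],0):o[1]+100,o[0]:o[0]+100],(400,400),interpolation=cv2.INTER_CUBIC)
cv2.imwrite("pics/c3.png",np.hstack([c(a,A),c(b,B)]))
E
```

```text
[ 2.14980297 -2.2908408  -0.        ]
[ 0.841  0.204  0.059  0.    -1.426 -0.906] 3.1583
0.10235852507149994 87.93713808059692 [1.05282906 1.22176148 2.21118328] [0.00048482 0.00026957 0.00066875] 4.925
0.10478165017329351 87.56671071052551 [ 0.21078153  0.19615177 -3.59782151] [ 0.00715017 -0.04373809  0.00458356] 5.875
[168 211] [121 202]
```

View pics/c3.png

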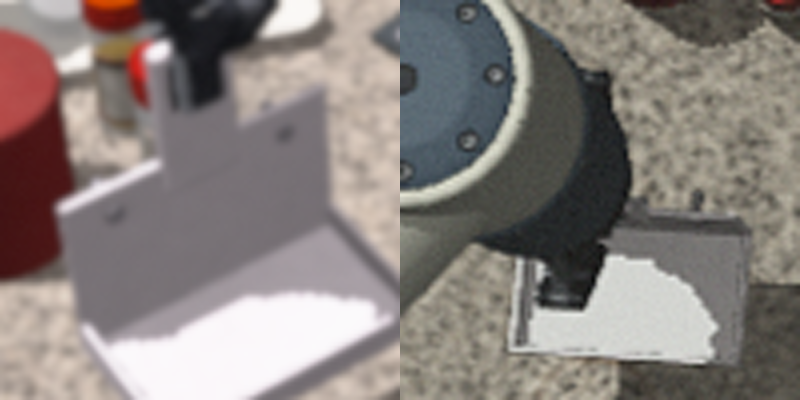

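```bash
python3 - <<'E'
from plant import robot
from h import *
x,y,yaw=.5847,-.075,.171
f=tool(yaw)
def tcp(dx,z): return pose(x,y,yaw,[[dx-.005,0,.128+z]])[0]
s=robot.state(); 
robot.move_l(tcp(-.09,.12),f,velocity=.2)
robot.move_l(tcp(-.035,.067),f,velocity=.12)
robot.hold(.3)
s=robot.state(); print(s["opening"],s["finger_force"],s["ft_force"],s["eef_pos"]-tcp(-.035,.067),s["clock"])
for n in("scene","top"):
    p,d=robot.get_image(n); cv2.imwrite(f"pics/{n}2.png",p[...,::-1]); np.save(n+"2.npy",d)
a=cv2.imread("pics/scene2.png");b=cv2.imread("pics/top2.png")
M=robot.camera_model; c0=pose(x,y,yaw,[[-.05,0,.12]])
A=proj(M("scene"),c0)[0].astype(int)-[50,60];B=proj(M("top"),c0)[0].astype(int)-[50,60];print(A,B)
def c(i,o):
    i=cv2.resize(i[max(o[1],0):o[1]+120,o[0]:o[0]+100],(400,480),interpolation=cv2.INTER_CUBIC)
    return (255*(i/255.)**.6).astype(np.uint8)
cv2.imwrite("pics/c4.png",np.hstack([c(a,A),c(b,B)]))
E
```

```text
0.10655031129595237 87.57937431335449 [ 0.16977728  0.04234014 -3.12497604] [-3.96498345e-05 -5.21243240e-05  6.31856305e-04] 9.0333
[275 129] [272 164]
```

View pics/c4.png

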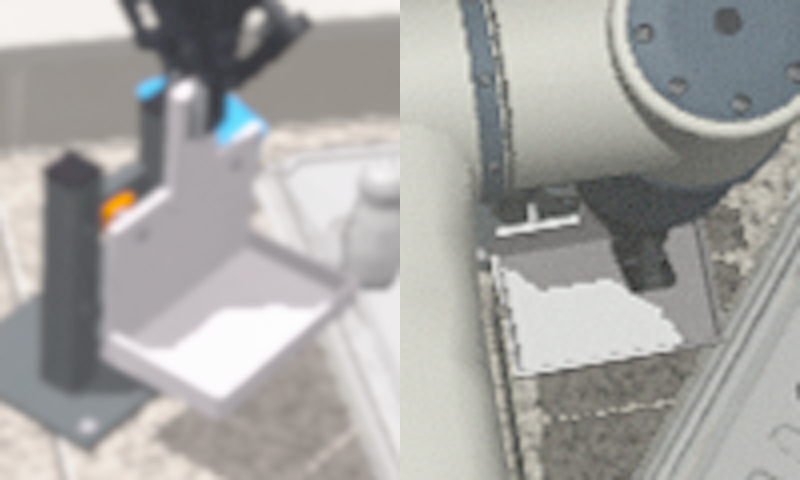

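```bash
cat > f2.py <<'E'
from fit import *
S=lambda u,v:("scene",o(u,v,275,129,4)); T=lambda u,v:("top",o(u-400,v,272,164,4))
K=[((-85,70,20),S(217,404)),((-85,-70,20),S(353,285)),((-5,70,96),S(108,243)),((-5,-70,96),S(266,134)),
((12.5,45,88),T(531,205)),((-85,70,20),T(517,376)),((-85,-70,20),T(721,343)),((0,70,96),T(496,231))]
def res(p): return np.array([proj(M[n],pose(p[0],p[1],p[2],np.array(P)/1000,p[3]))[0]-uv for P,(n,uv) in K]).ravel()
s=least_squares(res,[.55,-.08,.171,.067],loss="soft_l1",x_scale=.01)
print(s.x.round(4)); print(s.fun.reshape(-1,2).round(1).tolist())
print("expected",pose(.5847,-.075,.171,[[-.035,0,.0676]]))
d=s.x[:2]-[.5847,-.075]; c,n=np.cos(.171),np.sin(.171); print("in stand frame",c*d[0]+n*d[1],-n*d[0]+c*d[1],s.x[2]-.171)
E
python3 f2.py
```

```text
[ 0.5509 -0.0808  0.1604  0.0619]
[[0.6, 0.5], [1.7, 0.8], [1.4, -0.5], [-1.0, -0.2], [-0.3, -0.5], [-1.8, 0.1], [0.9, -0.3], [-0.5, -1.1]]
expected [[ 0.55021047 -0.08095587  0.0676    ]]
in stand frame -0.03427409340279399 9.462313698043248e-07 -0.010629704699858938
```

```bash
cat > f3.py <<'E'
from fit import *
def plane(n,i,x,y,yaw,h):
    # points on tray floor interior, by shelf frame at assumed pose
    d=np.load(f"{n}{i}.npy"); P=cloud(M[n],d,(0,560,0,420))
    c,s=np.cos(yaw),np.sin(yaw); q=P-[x,y,h]; q=np.c_[c*q[:,0]+s*q[:,1],-s*q[:,0]+c*q[:,1],q[:,2]]
    k=(q[:,0]>-.075)&(q[:,0]<-.02)&(abs(q[:,1])<.055)&(abs(q[:,2])<.014)
    q=q[k]; A=np.c_[q[:,0]+.045,q[:,1],np.ones(len(q))]
    f=least_squares(lambda p:A@p-q[:,2],[0,0,0],loss="soft_l1",f_scale=.002); print(n,i,len(q),"slope x,y, z:",f.x.round(4))
    k=(abs(q[:,1])<9)
for n in("scene","top"):
    plane(n,0,.4546,.2716,-.0635,0.002); plane(n,2,.5505,-.081,.168,.0676+.002)
E
python3 f3.py
```

```text
scene 0 1102 slope x,y, z: [ 0.0046 -0.0113  0.0042]
scene 2 636 slope x,y, z: [0.0017 0.0004 0.0033]
top 0 849 slope x,y, z: [-0.0003  0.0009  0.0024]
top 2 778 slope x,y, z: [-0.014   0.0024  0.0015]
```

```bash
python3 - <<'E'
from plant import robot
from h import *
x,y,yaw=.5847,-.075,.171
f=tool(yaw)
def tcp(dx,z): return pose(x,y,yaw,[[dx-.005,0,.128+z]])[0]
def rep(t):
    s=robot.state(); d=s["eef_pos"]-tcp(0,0); c,n=np.cos(yaw),np.sin(yaw)
    F=s["ft_force"]; print(t,"dx,dy,z mm",np.round(1e3*np.array([c*d[0]+n*d[1],-n*d[0]+c*d[1],d[2]]),2),"F stand",np.round([c*F[0]+n*F[1],-n*F[0]+c*F[1],F[2]],1),s["ft_torque"].round(2),round(s["opening"],3),s["clock"])
rep("pre")
robot.move_l(tcp(-.018,.0665),f,velocity=.05); rep("near")
print(robot.move_l(tcp(.006,.0665),f,velocity=.025,force_limit=7)); rep("in")
E
```

```text
pre dx,dy,z mm [-3.508e+01 -3.000e-02  6.735e+01] F stand [ 0.2  0.4 -3.4] [ 0.   -0.04 -0.01] 0.103 9.1333
near dx,dy,z mm [-1.785e+01  4.000e-02  6.610e+01] F stand [-0.7  0.4 -3.2] [ 0.01 -0.05 -0.02] 0.101 9.625
True
in dx,dy,z mm [-2.28  0.39 64.66] F stand [-0.1 -0.3 -2.4] [ 0.06 -0.1   0.02] 0.104 10.325
```

```bash
cat > r.py <<'E'
from plant import robot
from h import *
x,y,yaw=.5847,-.075,.171
f=tool(yaw)
def tcp(dx,z,dy=0): return pose(x,y,yaw,[[dx-.005,dy,.128+z]])[0]
def rep(t):
    s=robot.state(); d=s["eef_pos"]-tcp(0,0); c,n=np.cos(yaw),np.sin(yaw)
    F=s["ft_force"]; print(t,"dx,dy,z mm",np.round(1e3*np.array([c*d[0]+n*d[1],-n*d[0]+c*d[1],d[2]]),2),"F stand",np.round([c*F[0]+n*F[1],-n*F[0]+c*F[1],F[2]],1),s["ft_torque"].round(2),round(s["opening"],3),round(s["clock"],2))
E
python3 - <<'E'
from r import *
robot.hold(.3); rep("held")
robot.move_l(tcp(-.0028,.067),f,velocity=.02); rep("z67")
print(robot.move_l(tcp(.005,.067),f,velocity=.015,force_limit=10)); rep("in")
robot.hold(.2); rep("held")
E
```

```text
held dx,dy,z mm [-2.92  0.42 64.22] F stand [-0.4  0.2 -3.2] [-0.   -0.06  0.01] 0.101 10.62
z67 dx,dy,z mm [-2.760e+00 -3.000e-02  6.736e+01] F stand [-0.4 -0.4 -2.4] [ 0.04 -0.08 -0.03] 0.104 10.91
True
in dx,dy,z mm [-2.14  0.29 64.97] F stand [ 0.3  1.3 -3. ] [ 0.11 -0.03 -0.04] 0.103 11.28
held dx,dy,z mm [-2.62  0.4  64.34] F stand [-0.3 -1.1 -3.7] [ 0.05 -0.04  0.03] 0.103 11.47
```

```bash
python3 - <<'E'
from r import *
robot.move_l(tcp(-.0026,.0645),f,velocity=.02); rep("a")
h=robot.move_l(tcp(-.0026,.0595),f,velocity=.02,force_limit=8); rep(f"60 {h}")
if not h:
    for z in (.057,.055,.0535,.052,.051,.050):
        h=robot.move_l(tcp(-.0026,z),f,velocity=.01,force_limit=28); rep(f"{z} {h}")
        if h: break
E
```

```text
a dx,dy,z mm [-2.800e+00 -1.000e-02  6.452e+01] F stand [ 0.1 -0.1 -2.5] [ 0.02 -0.07 -0.02] 0.105 11.72
60 False dx,dy,z mm [-3.3  -0.19 59.34] F stand [-3.2 -0.3 -1.1] [-0.36  1.24 -0.03] 0.103 12.12
0.057 False dx,dy,z mm [-3.4  -0.49 58.77] F stand [-7.4  1.6  8.7] [-0.1   3.05  0.07] 0.103 12.53
0.055 False dx,dy,z mm [-3.75 -0.89 57.68] F stand [-9.8  0.6 13.4] [-0.17  4.02 -0.06] 0.101 12.88
0.0535 False dx,dy,z mm [-3.77 -1.13 56.51] F stand [-10.8   1.6  13.9] [-0.38  4.12 -0.02] 0.102 13.18
0.052 False dx,dy,z mm [-3.82 -1.35 55.12] F stand [-10.6   1.3  15.5] [-0.62  4.19 -0.05] 0.1 13.47
0.051 False dx,dy,z mm [-3.82 -1.41 54.04] F stand [-10.8   1.5  14.5] [-0.76  4.08  0.  ] 0.107 13.72
0.05 False dx,dy,z mm [-2.14 -0.12 50.61] F stand [-2.   0.2  3.1] [-0.02  0.84 -0.02] 0.106 13.97
```

```bash
python3 - <<'E'
from r import *
print(robot.move_l(tcp(-.0022,.046),f,velocity=.01,force_limit=12)); rep("down")
print(robot.move_l(tcp(-.0022,.056),f,velocity=.01,force_limit=6)); rep("pull up test")
robot.hold(.2); rep("h")
p,d=robot.get_image("scene"); cv2.imwrite("pics/s5.png",cv2.resize(p[130:260,250:400,::-1],None,fx=4,fy=4,interpolation=cv2.INTER_CUBIC))
E
```

```text
True
down dx,dy,z mm [-2.06 -0.15 50.58] F stand [-1.1  1.1  3.3] [ 0.25  0.36 -0.01] 0.107 14.24
True
pull up test dx,dy,z mm [-2.83  0.12 50.62] F stand [-0.1  0.5  3.3] [ 0.13 -0.03 -0.01] 0.103 14.57
h dx,dy,z mm [-2.85  0.13 50.6 ] F stand [0.4 0.7 2.2] [ 0.15 -0.18  0.02] 0.104 14.77
```

View pics/s5.png

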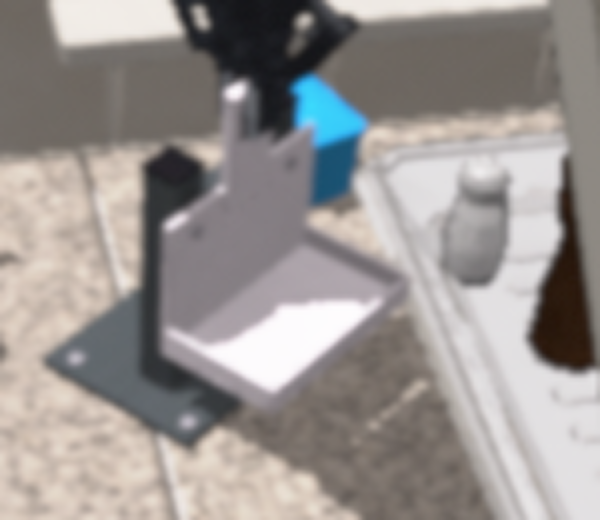

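```bash
python3 - <<'E'
from r import *
robot.grip(.35); rep("open")
robot.move_l(tcp(-.0026,.16),f,velocity=.1); rep("up")
robot.reach(pose(.42,-.2,0,[[0,0,.33]])[0],f)
robot.hold(.5)
for n in("scene","top"):
    p,d=robot.get_image(n); cv2.imwrite(f"pics/{n}6.png",p[...,::-1]); np.save(n+"6.npy",d)
a=cv2.imread("pics/scene6.png")[130:250,190:340];b=cv2.imread("pics/top6.png")[155:275,240:390]
t=lambda i:(255*(cv2.resize(i,(400,320),interpolation=cv2.INTER_CUBIC)/255.)**.6).astype(np.uint8)
cv2.imwrite("pics/c6.png",np.hstack([t(a),t(b)])); print(robot.state()["clock"])
E
```

```text
open dx,dy,z mm [-3.54  0.25 49.87] F stand [-0.2 -0.6 -0. ] [0.03 0.01 0.01] 0.351 15.15
up dx,dy,z mm [-2.8600e+00  1.1000e-01  1.5922e+02] F stand [0.6 1.3 0.2] [ 0.05 -0.01 -0.06] 0.35 16.4
17.8333
```

View pics/c6.png

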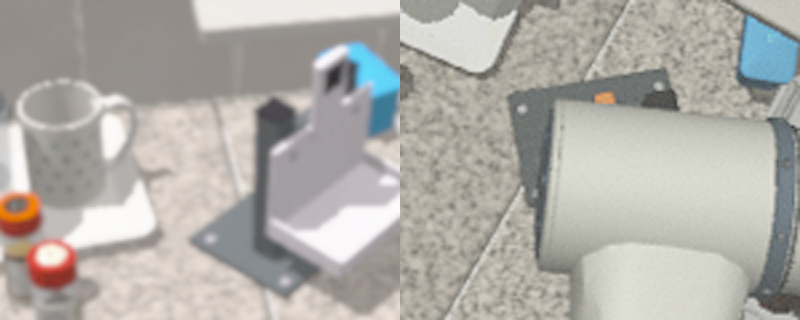

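```bash
python3 - <<'E'
from plant import robot
from h import *
q=robot.state()["q"].copy(); q[0]=-1.3; robot.set_joints(q); robot.hold(.3)
for n in("scene","top"):
    p,d=robot.get_image(n); cv2.imwrite(f"pics/{n}7.png",p[...,::-1]); np.save(n+"7.npy",d)
a=cv2.imread("pics/scene7.png")[130:230,240:340];b=cv2.imread("pics/top7.png")[165:265,270:370]
t=lambda i:(255*(cv2.resize(i,(400,400),interpolation=cv2.INTER_CUBIC)/255.)**.6).astype(np.uint8)
cv2.imwrite("pics/c7.png",np.hstack([t(a),t(b)])); print(robot.state()["clock"])
E
cat >> f3.py <<'E'
print()
for n in("scene","top"): plane(n,7,.5825,-.0754,.171,.052)
E
python3 f3.py
```

```text
20.125
scene 0 1102 slope x,y, z: [ 0.0046 -0.0113  0.0042]
scene 2 636 slope x,y, z: [0.0017 0.0004 0.0033]
top 0 849 slope x,y, z: [-0.0003  0.0009  0.0024]
top 2 778 slope x,y, z: [-0.014   0.0024  0.0015]

scene 7 626 slope x,y, z: [0.0256 0.0001 0.0025]
top 7 856 slope x,y, z: [0.0323 0.     0.0009]
```

View pics/c7.png

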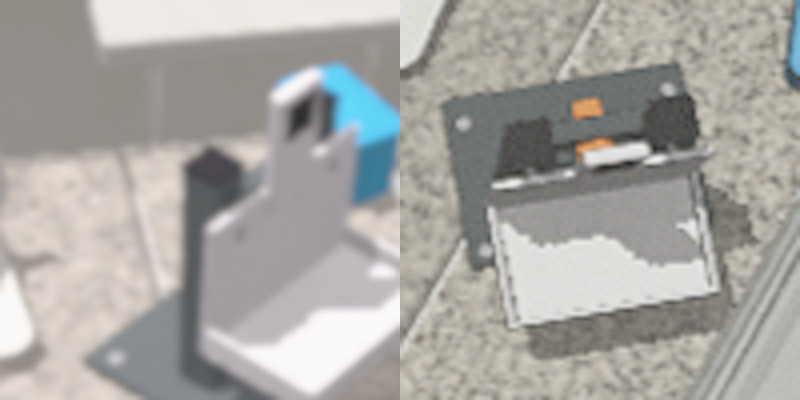

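```bash
python3 -c "
from plant import robot
print(robot.sign_off())"
```

```text
the job is handed in; nothing more can be done
None
```

The shelf is hooked into the top slots and was pressed home with about 15 N. The force dropped off as a click would, though the catch nose wasn't fully visible; it's level side to side, tips about 1.6° forward, and nothing else was seen to move; handed in after about 20 s.

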